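# Turn the mixer drum until its valve stem points straight up

### The arm

A 7-joint arm with a two-finger parallel gripper is mounted at the origin on a cart in front of the work surface, level with it; the furniture and walls round the work are solid. World frame = base frame: x ahead of the robot, y to its left, z up, the work surface at z = 0. Lengths are in m, angles in rad, forces in N, time in s.
With the tool pointing down it reaches from about 0.425 to 1.025 m from the base axis. Payload 9.4 kg.
Tool frame: the origin (TCP) lies between the finger pads; the fingertips stand 25 mm ahead of it and the grasp point (between the pads) lies 6 mm ahead of it (r.tcp_to_tips is the distance from the TCP to the fingertips, in m); y points along the fingers, x is the direction in which the jaws open and shut, and the axes are right-handed (so a half turn about y gives the same grasp; the last joint's range is limited). The gripper opens to 93 mm and grips with 3 to 60 N. Pads are 15 mm wide; open, the fingers measure 128 mm over their backs; the gripper's body (75 mm by 188 mm) begins 65 mm behind the grasp point.
Start: joints at [-1.35, 0.599, -0.003, 1.599, 0.002, 0.943, -0.08], TCP at [0.213, 0.693, 0.244] pointing down, gripper open.
Joint ranges: [-2.57, 2.57], [-0.35, 1.97], [-1.29, 1.29], [0.11, 2.56], [-1.05, 4.19], [0.11, 1.86], [-2.63, 2.63]. Speed limits (rad/s): [2.22, 2.22, 3.01, 3.01, 3.14, 3.14, 3.14].

### API

Orientations are given as [roll, pitch, yaw] about the fixed x, y, z axes, in that order (R = Rz(yaw) Ry(pitch) Rx(roll)).
In Python, from station import r gives the robot as it stands. The module is installed in compiled form; this text tells all that it offers. Calls block until the motion is done:
- r.reach(position, orientation): joint-space move of the TCP to a pose.
- r.line_to(position, rotation=None, speed=0.15, until_force=None): straight line of the TCP; rotation=None keeps the orientation; speed is the mean speed in m/s. With until_force (N) it stops when the force on the tool has changed by that much, and returns True; else False.
- r.move_joints(angles): joint-space move.
- r.set_gripper(opening): finger opening in m; the grip force is fixed at half the most; returns when the fingers have stopped.
- r.wait(seconds).
- r.inverse_kinematics(position, orientation): joint angles nearest the present ones, or None.
- r.observe(): the state.
- r.capture(name): name is "scene" or "top"; returns a dict with "pixels" (400x640x3 uint8, blue, green, red), "range_z" (400x640 float32, m along the optical axis (not along the pixel's ray), 0 where there is no reading), "intrinsics" (3x3 intrinsics, pixels), "extrinsics" (4x4, takes a point from camera to world coordinates). Camera axes: x right, y up, looking along -z (the intrinsics and any distortion apply to the point x, -y, -z); pixel columns grow to the right and rows downward; lengths in m; the calibration is good to about 2 mm. A picture is of the moment at which its call begins.
A pose or a line that the arm cannot do raises r.MotionError and nothing moves.
- r.sign_off(): hands the job in, once; it reports no verdict.
Trained networks look in a picture, given as the dict that the camera call returned (one of the last four; its "shot" number tells which), for a name from the list of things; names that differ only in an ending like _2 or _b are one class to them, and where a whole thing is asked for, a point or a joint stands for the part that bears it (a point fixed in the world has none). Each returns a list of dicts, best first, with "confidence" (0 to 1); they miss things now and then, are a little off and sometimes report something else, mostly with a low value. They report only what shows in the picture. A call takes as long as a camera call.
- r.look_for(picture, query): "extent" ([left, top, width, height] in pixels, round what is visible of it).
The state is a dict: "time_s": time; "joints": joint angles; "qd": joint speeds; "tau": joint torques, N m; "ee_pos": TCP position; "ee_rot": TCP orientation; "force": force on the tool from outside, world axes, zero at the start; "torque": the same for the moment, N m; "grip_width": finger opening in m.
Only numpy, scipy, OpenCV 4.12 (cv2) and the standard library are available. Lean on these libraries where they do the work, as an engineer would, in place of code of your own. Each camera call takes 0.05 s, during which the arm holds its last target. There are 200 camera calls.

### The job

Before the bench tumbling mixer can be opened, its valve has to be on top: turn the drum by pushing its spokes one after another with a fingertip until the valve stem points straight up, then leave it standing still. Keep off the valve stem itself; the mixer must not be lifted or shifted on the bench, and the small things beside it stay where they are.

Things in the scene. Friction and masses are not known exactly. Their poses are not given: they have to be found in the camera images.
- mixer_stand: Grey stand of the mixer, loose on rubber feet, about 5 kg. Origin: centre of the underside of its base (140 x 160 x 24 mm). Its -x is the front (faces the robot, turned up to 0.3 rad), +y its left seen from the robot, z up. Pedestal (60 mm wide) and bearing at x = 28 to 62 mm, up to z = 197 mm. Drum axle level along x at z = 165 mm; spokes and stem lie in the plane x = -20 mm.
- drum_hub (a point): Drum centre on the axle in the plane of the spokes, 165 mm above the bench. x axis: the axle (parallel to the stand's x); z axis: along the valve stem, outward. Drum: steel cylinder of radius 58 mm, from 32 mm in front of this point to 34 mm behind it, with an aluminium band of radius 64 mm, 20 mm wide, that carries the spokes.
- drum (a joint): Drum angle, rad. 0, 2 pi or any whole turn: stem straight up. Grows clockwise seen from the robot: at q the stem points along (y, z) = (-sin q, cos q) in the stand's frame. Turns both ways (stops at -12 and 12) and stays where it is left: dry friction 0.2 N m (2 N at 0.1 m from the axle), no coasting after slow pushes. Starts between 1.95 and 4.33, stem in the lower part.
- spokes: Five straight steel spokes, round bars 12 mm thick with round ends, standing out radially to 125 mm from the axle (bare from 70 mm on), fixed to the drum at 60, 120, 180, 240 and 300 degrees from the valve stem, which has the sixth place. Origin at the drum's centre on the axle, axes as drum_hub.
- valve_stem: Valve stem in the sixth place of the circle, fixed to the drum, not to be touched: shorter and stouter than the spokes, brass, 12 mm thick (24 mm collar at the drum), with a dark cap 18 mm thick; it ends 104 mm from the axle. Origin at the drum's centre on the axle; z axis outward along the stem.
- stem_tip (a point): Outer end of the valve stem's cap, 104 mm from the axle.
- vial_a: Bystander: small glass vial with a screw cap, 23 mm across, 48 mm high, standing beside the mixer. Origin at the centre of its underside.
- weight_a: Bystander: small metal balance weight with a knob, 24 mm across, 30 mm high, standing beside the mixer. Origin at the centre of its underside.
- tape_a: Bystander: roll of adhesive tape lying flat, 66 mm across, 18 mm high, beside the mixer. Origin at the centre of its underside.

How it is judged:
By the outcome, as a careful person would: the job done as asked, in the order asked, and still so for the second after the job is handed in, with the robot touching nothing.
It also fails if it takes over 58 s, if anything falls off the work surface, if the arm or the gripper's body presses on something with over 40 N, if the wrist force passes 120 N, or if a joint passes its speed limit or range.

## Working session

There is one attempt and no reset: what is moved stays moved. The work goes in short steps, each a Python script; the robot and the scene stay as the last script left them, time stands still between calls to the robot, and variables do not carry over. Pictures are saved under pics/ and viewed, about 8 in all and at most 12, crops included, and the job is handed in when it is done.

```bash
mkdir -p pics; python3 - <<'E'
from station import r
import cv2,numpy as np
for n in("scene","top"):
    p=r.capture(n); cv2.imwrite(f"pics/{n}0.png",p["pixels"])
    print(n,p["intrinsics"].tolist(),np.round(p["extrinsics"],3).tolist())
    for q in("mixer_stand","drum_hub","spokes","valve_stem","stem_tip","vial_a","weight_a","tape_a"):
        for d in r.look_for(p,q)[:2]: print(q,np.round(d["extent"],0),round(d["confidence"],2))
    np.savez(f"{n}0.npz",**{k:p[k] for k in("pixels","range_z","intrinsics","extrinsics")})
print(r.observe())
E
```

```text
scene [[385.58567867793795, 0.0, 316.9391131429584], [0.0, 385.58567867793795, 198.7658470724072], [0.0, 0.0, 1.0]] [[0.819, 0.364, -0.445, 0.21], [-0.574, 0.506, -0.643, -0.469], [-0.009, 0.782, 0.623, 0.693], [0.0, 0.0, 0.0, 1.0]]
mixer_stand [282. 173.  95. 129.] 0.72
drum_hub [282. 168.  89.  97.] 0.77
spokes [282. 171.  88.  98.] 0.56
weight_a [378. 293.  11.  16.] 0.56
tape_a [288. 216.  17.  22.] 0.51
top [[435.98950478062426, 0.0, 313.2595120214924], [0.0, 435.98950478062426, 193.67365267903918], [0.0, 0.0, 1.0]] [[0.024, 0.989, -0.145, 0.402], [-0.999, 0.027, 0.022, 0.101], [0.026, 0.145, 0.989, 1.306], [0.0, 0.0, 0.0, 1.0]]
mixer_stand [299. 166.  84.  62.] 0.75
drum_hub [300. 180.  80.  37.] 0.64
spokes [298. 186.  84.  23.] 0.56
stem_tip [309. 206.   7.   5.] 0.44
vial_a [276. 207.  12.  12.] 0.63
tape_a [274. 177.  19.  26.] 0.56
{'time_s': 0.9, 'joints': array([-1.34972049,  0.59928665, -0.0025308 ,  1.59940325,  0.00179455,
        0.94290815, -0.07980514]), 'qd': array([-7.32541928e-04,  3.46714319e-04, -5.70194460e-05, -1.72069680e-04,
       -3.21687720e-04,  1.11169999e-03,  1.31917310e-03]), 'tau': array([ 7.69323215e-04, -7.64800572e+01,  1.49622515e+00, -2.52710098e+01,
       -5.23719087e-02,  1.04354415e-02,  2.12230736e-05]), 'ee_pos': array([0.21269654, 0.69309263, 0.24362577]), 'ee_rot': array([-1.57082127e+00,  1.18065301e-06,  1.27305931e+00]), 'force': array([-0.98056904, -0.73694544,  0.20437162]), 'torque': array([-0.03630155,  0.0188181 , -0.00272551]), 'grip_width': 0.09277436628501784}
```

View pics/scene0.png

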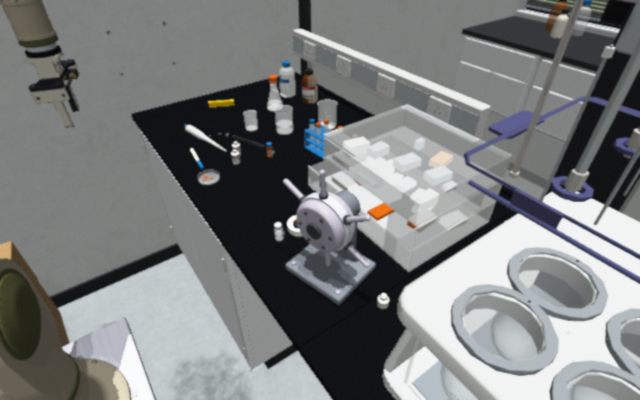

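View pics/top0.png

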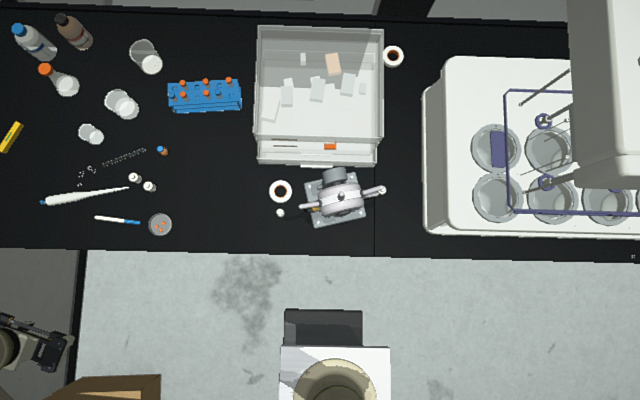

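The mixer sits around scene (325,225), top (337,197). I'll zoom in and measure from range data.

```bash
cat > h.py <<'E'
import numpy as np,cv2
def cloud(p):
    K,T,z=p["intrinsics"],p["extrinsics"],p["range_z"]
    v,u=np.mgrid[:z.shape[0],:z.shape[1]]
    c=np.stack([(u-K[0,2])/K[0,0]*z,-(v-K[1,2])/K[1,1]*z,-z],-1)
    w=c@T[:3,:3].T+T[:3,3]; w[z==0]=np.nan
    return w
def proj(p,X):
    K,T=p["intrinsics"],p["extrinsics"]
    c=(np.atleast_2d(X)-T[:3,3])@T[:3,:3]
    return np.stack([K[0,2]+K[0,0]*c[:,0]/-c[:,2],K[1,2]+K[1,1]*c[:,1]/c[:,2]],-1)
E
python3 - <<'E'
from h import *
s=dict(np.load("scene0.npz"));t=dict(np.load("top0.npz"))
a=cv2.resize(s["pixels"][160:310,265:405],None,fx=4,fy=4,interpolation=2)
b=cv2.resize(t["pixels"][155:235,265:345+45],None,fx=3,fy=3,interpolation=2)
b=cv2.copyMakeBorder(b,0,a.shape[0]-b.shape[0],0,0,0)
cv2.imwrite("pics/crop.png",np.hstack([a,b])[:600,:800] if 0 else cv2.resize(np.hstack([a,b]),(800,int(600*800/(560+375)))))
for n,p in(("scene",s),("top",t)):
    w=cloud(p).reshape(-1,3)
    m=(abs(w[:,2]-.024)<.004)&(w[:,0]>.4)&(w[:,0]<.75)&(abs(w[:,1])<.2)
    q=w[m]; print(n,m.sum(),cv2.minAreaRect((q[:,:2]*1000).astype(np.float32)), np.round(np.percentile(q,[2,50,98],axis=0),3).tolist())
w=cloud(t)
for u,v in[(337,197),(379,190),(280,213),(280,190),(382,190),(335,172)]: print(u,v,np.round(w[v,u],3))
w=cloud(s)
for u,v in[(322,178),(288,184),(316,232),(383,300),(365,262),(279,232),(296,226),(385,210)]: print('s',u,v,np.round(w[v,u],3))
E
```

```text
scene 2534 ((585.1598510742188, 10.89031982421875), (187.01852416992188, 345.5897216796875), 27.3043212890625) [[0.499, -0.096, 0.021], [0.556, -0.012, 0.024], [0.657, 0.081, 0.027]]
top 871 ((573.3291015625, 23.6748046875), (150.07920837402344, 339.2256164550781), 8.832884788513184) [[0.498, -0.081, 0.02], [0.542, 0.047, 0.024], [0.653, 0.186, 0.028]]
337 197 [0.554 0.017 0.227]
379 190 [ 0.574 -0.088  0.23 ]
280 213 [0.527 0.167 0.052]
280 190 [0.602 0.173 0.002]
382 190 [ 0.607 -0.133  0.025]
335 172 [0.624 0.021 0.193]
s 322 178 [0.551 0.008 0.274]
s 288 184 [0.528 0.097 0.217]
s 316 232 [ 0.52  -0.015  0.171]
s 383 300 [ 0.605 -0.136  0.022]
s 365 262 [ 0.58  -0.098  0.12 ]
s 279 232 [0.529 0.161 0.03 ]
s 296 226 [0.529 0.076 0.114]
s 385 210 [0.75  0.023 0.087]
```

View pics/crop.png

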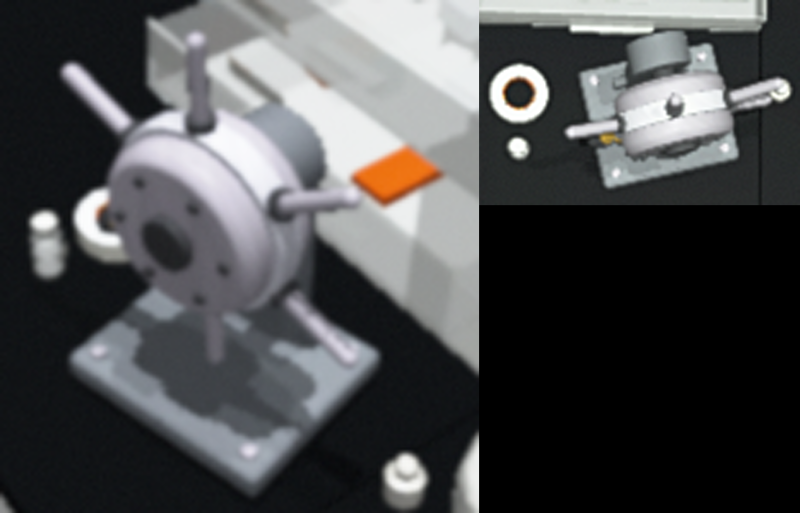

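Five spokes are visible: up, upper left, upper right, lower right and down. The brass stem is at the lower left (top image about (309,206)), so q≈4.2 and the shortest turn is about +120° clockwise. Next I'll fit the pose and q.

```bash
cat >> h.py <<'E'
from scipy.optimize import least_squares
def axes(p):
    x,y,yaw,q=p; c,s=np.cos(yaw),np.sin(yaw)
    return np.array([x,y,.165]),np.array([c,s,0]),np.array([-s,c,0])
def fit(pics,p0,win=.02):
    W=np.vstack([cloud(p).reshape(-1,3) for p in pics]); W=W[np.isfinite(W).all(1)]
    p=np.array(p0,float)
    for it in range(4):
        def loc(p):
            h,ex,ey=axes(p); d=W-h; return d@ex,d@ey,d[:,2]
        def dist(p,m=None):
            X,Y,Z=loc(p); 
            if m is not None: X,Y,Z=X[m],Y[m],Z[m]
            r=np.hypot(Y,Z); ph=np.arctan2(-Y,Z)-p[3]   # clockwise angle from stem
            k=np.round(ph/(np.pi/3)); e=ph-k*np.pi/3
            return np.hypot(X,r*np.sin(e)),r,k%6,X,r*np.sin(e)
        D,r,k,_,_=dist(p); 
        m=(r>.078)&(r<.122)&(D<win)&(k!=0)
        f=lambda p:(dist(p,m)[0]-.006)*1000
        p=least_squares(f,p,loss="soft_l1",f_scale=2).x; win=max(.011,win*.7)
    return p,m.sum(),np.bincount(k[m].astype(int),minlength=6),np.sqrt(np.mean(f(p)**2)),
def overlay(pic,p,fn,box,s=4):
    h,ex,ey=axes(p); im=pic["pixels"].copy(); l,t,R,b=box
    im=cv2.resize(im[t:b,l:R],None,fx=s,fy=s,interpolation=2)
    for i in range(6):
        a=p[3]+i*np.pi/3; u=-np.sin(a)*ey+np.cos(a)*np.array([0,0,1])
        P=(proj(pic,[h+.07*u,h+(.104 if i==0 else .125)*u])-[l,t])*s
        cv2.line(im,*[tuple(int(v) for v in x) for x in P],(0,0,255) if i==0 else (0,255,0),1)
    cv2.imwrite(fn,im)
E
python3 - <<'E'
from h import *
s=dict(np.load("scene0.npz"));t=dict(np.load("top0.npz"))
for yaw in(0,.15,.3):
  for pics in([s,t],[s],[t]): print(yaw,[np.round(v,4) for v in fit(pics,[.55,.01,yaw,4.19])])
p=fit([s,t],[.55,.01,.15,4.19])[0]
h,ex,ey=axes(p)
W=np.vstack([cloud(x).reshape(-1,3) for x in(s,t)]); d=W-(h+.02*ex); X,Y=d@ex,d@ey
m=(abs(W[:,2]-.024)<.004)&(abs(X)<.1)&(abs(Y)<.1); print(np.percentile(X[m],[.5,2,98,99.5]),np.percentile(Y[m],[.5,2,98,99.5]))
overlay(s,p,"pics/ov0.png",(265,160,405,310))
E
```

```text
0 [array([ 5.5420e-01, -1.1000e-03,  2.1450e-01,  4.0886e+00]), np.int64(735), array([  0, 191, 138, 178, 160,  68]), np.float64(2.3655)]
0 [array([0.5557, 0.0057, 0.2541, 4.1182]), np.int64(566), array([  0, 120, 120, 109, 143,  74]), np.float64(0.9709)]
0 [array([5.5690e-01, 3.1000e-03, 2.5190e-01, 4.1163e+00]), np.int64(214), array([ 0, 75, 17, 77, 45,  0]), np.float64(1.4688)]
0.15 [array([0.556 , 0.0053, 0.2525, 4.1192]), np.int64(780), array([  0, 196, 137, 187, 186,  74]), np.float64(1.2135)]
0.15 [array([5.5320e-01, 2.0000e-04, 2.0820e-01, 4.0843e+00]), np.int64(558), array([  0, 119, 121, 121, 125,  72]), np.float64(2.3431)]
0.15 [array([5.5690e-01, 3.1000e-03, 2.5190e-01, 4.1163e+00]), np.int64(214), array([ 0, 75, 17, 77, 45,  0]), np.float64(1.4688)]
0.3 [array([0.556 , 0.0053, 0.2525, 4.1192]), np.int64(780), array([  0, 196, 137, 187, 186,  74]), np.float64(1.2135)]
0.3 [array([0.5557, 0.0057, 0.2541, 4.1182]), np.int64(566), array([  0, 120, 120, 109, 143,  74]), np.float64(0.9709)]
0.3 [array([5.5690e-01, 3.1000e-03, 2.5190e-01, 4.1163e+00]), np.int64(214), array([ 0, 75, 17, 77, 45,  0]), np.float64(1.4688)]
[-0.06988953 -0.06877184  0.06287979  0.06734107] [-0.0798511  -0.07809218  0.07465905  0.07713682]
```

View pics/ov0.png

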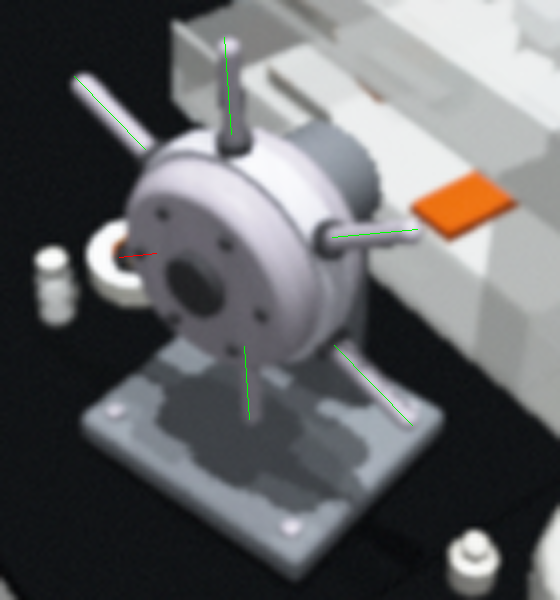

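Fit is good: residual 1.2 mm, and the base edges agree with the given size to about 3 mm. q≈4.12, so about +124° is needed in two pushes from above, with closed fingers pointing down. First push: the top spoke from −4° to about +58°.

```bash
cat > m.py <<'E'
from station import r
from h import *
P=np.array([.556,.0053,.2525,4.119]); h,ex,ey=axes(P); TIP=r.tcp_to_tips
ROT=[-np.pi/2,0,P[2]]
def tcp(a,back=0,rho=.100,hw=.0075,up=0):
    """TCP for lower right finger corner touching a spoke at clockwise angle a (deg)"""
    a=np.radians(a); x=rho*np.sin(a)-(.006+back)*np.cos(a)-hw; z=rho*np.cos(a)+(.006+back)*np.sin(a)
    return h-ey*x+np.array([0,0,z+TIP+up])
def push(a0,a1,n=10,speed=.07):
    out=[]
    for a in np.linspace(a0,a1,max(2,int(abs(a1-a0)/n)+1)):
        hit=r.line_to(tcp(a),speed=speed,until_force=20)
        o=r.observe(); out.append((round(a),np.round(o["force"],1).tolist()))
        if hit: print("FORCE");break
    print(out)
def measure(tag,q0,view=False):
    s=r.capture("scene");t=r.capture("top")
    for p in(s,t): print(tag,r.observe()["time_s"],[np.round(v,4) for v in fit([p],[*P[:3],q0])])
    f=fit([s,t],[*P[:3],q0]); print(tag,"both",[np.round(v,4) for v in f])
    if view: overlay(s,f[0],f"pics/{tag}.png",(265,140,405,290))
    return f[0],s,t
E
python3 - <<'E'
from m import *
for a,u in((-18,.12),(-18,0),(20,0),(60,0)): print(a,np.round(tcp(a,up=u),3),np.round(r.inverse_kinematics(tcp(a,up=u),ROT),2))
r.set_gripper(0)
o=r.observe(); r.line_to(o["ee_pos"]+[0,0,.12],speed=.25)
r.reach(tcp(-18,up=.12),ROT); print(r.observe()["ee_pos"],r.observe()["time_s"],r.observe()["grip_width"])
r.line_to(tcp(-18),speed=.12,until_force=8)
s=r.capture("scene"); cv2.imwrite("pics/desc.png",cv2.resize(s["pixels"][100:300,230:430],None,fx=3,fy=3,interpolation=2))
print(r.observe()["time_s"],r.observe()["force"])
E
```

```text
-18 [0.545 0.048 0.403] [-0.58  0.24  0.5   1.82 -0.13  1.11  0.22]
-18 [0.545 0.048 0.283] [-0.48  0.36  0.39  1.98 -0.18  0.84  0.26]
20 [ 0.561 -0.015  0.286] [-0.37  0.37  0.41  1.95 -0.19  0.86  0.39]
60 [ 0.575 -0.068  0.245] [-0.26  0.45  0.41  1.96 -0.24  0.79  0.53]
[0.54510485 0.04912563 0.40304732] 5.5583 0.00028079861910369525
6.7583 [0.07259108 0.06816216 0.33994278]
```

View pics/desc.png

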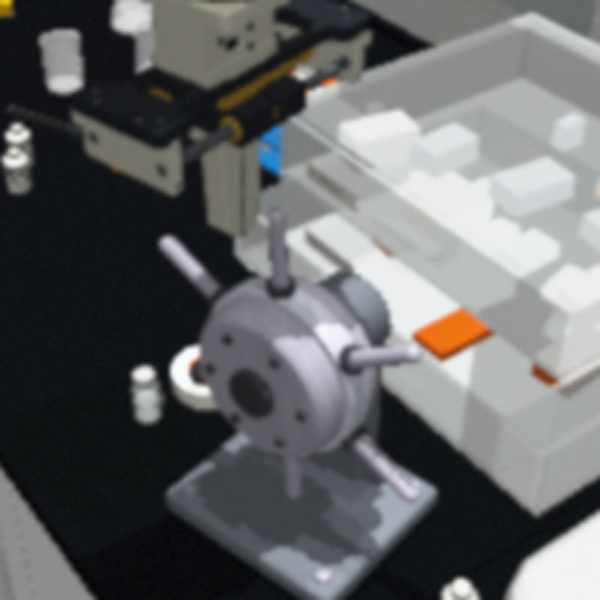

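The closed fingers hang just left of the top spoke (tip at crop (235,232), spoke at (277,250)). Only the tip is near, and the gripper body is well clear. Pushing now.

```bash
python3 - <<'E'
from m import *
push(-12,56)
r.line_to(tcp(56,back=.015),speed=.1)
measure("p1",4.119+np.radians(60),True); print(r.observe()["time_s"])
E
```

```text
[(-12, [0.1, 1.0, 0.2]), (-1, [0.1, 0.5, 0.9]), (11, [-0.6, 0.3, 0.2]), (22, [0.4, 0.8, -1.1]), (33, [-0.3, -0.4, 0.5]), (45, [0.5, -0.2, 0.1]), (56, [-0.7, -0.5, -0.7])]
p1 10.0583 [array([0.5559, 0.0057, 0.2532, 5.1863]), np.int64(357), array([  0,   0, 113, 137,  65,  42]), np.float64(0.8773)]
p1 10.0583 [array([5.5700e-01, 3.6000e-03, 2.5680e-01, 5.1877e+00]), np.int64(60), array([ 0, 16,  0,  0,  0, 44]), np.float64(1.236)]
p1 both [array([0.5562, 0.0053, 0.2523, 5.1872]), np.int64(418), array([  0,  16, 115, 137,  65,  85]), np.float64(1.0184)]
10.0583
```

View pics/p1.png

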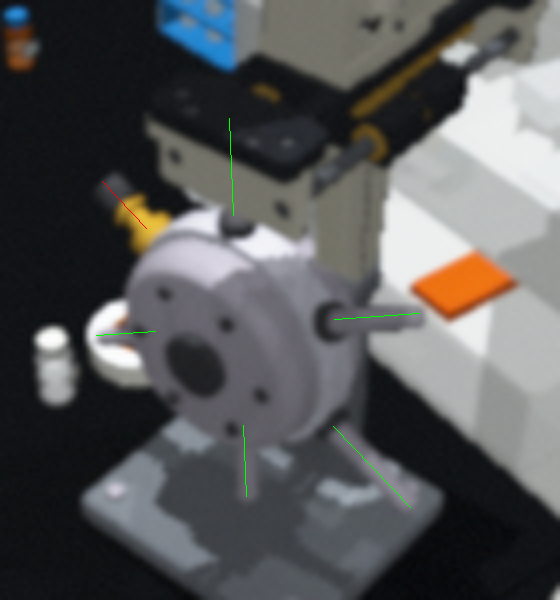

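The brass stem with its dark cap is now at upper left (crop (125,205)), at −63°. The next spoke is at the top (−3°), and the model overlays well. Lifting over and pushing that spoke, stopping short for a check.

```bash
python3 - <<'E'
from m import *
top=tcp(-18,up=.12); c=np.array(r.observe()["ee_pos"])
r.line_to([c[0],c[1],top[2]],speed=.2)
r.line_to(top,speed=.2); r.line_to(tcp(-18),speed=.15,until_force=8)
push(-12,57)
r.line_to(tcp(57,back=.015),speed=.1)
measure("p2",2*np.pi-.03); print(r.observe()["time_s"])
E
```

```text
[(-12, [-0.9, 0.2, -0.2]), (0, [-0.1, -1.1, -0.6]), (11, [0.2, 0.1, -0.3]), (22, [-0.4, 0.4, -0.1]), (34, [-0.6, -0.4, 1.1]), (46, [-0.5, 0.4, -0.2]), (57, [0.0, -0.4, -0.2])]
p2 15.85 [array([5.5580e-01, 5.8000e-03, 2.5230e-01, 6.2513e+00]), np.int64(480), array([  0, 114, 135,  69,  44, 118]), np.float64(0.9475)]
p2 15.85 [array([5.5660e-01, 2.8000e-03, 2.4810e-01, 6.2496e+00]), np.int64(122), array([ 0,  0,  0,  0, 53, 69]), np.float64(1.4157)]
p2 both [array([5.5600e-01, 5.3000e-03, 2.5150e-01, 6.2523e+00]), np.int64(604), array([  0, 116, 135,  69,  94, 190]), np.float64(1.1672)]
15.85
```

q is 6.252, so 1.8° remains. The +1.2° offset repeats, so I'll command 58.8°, then retreat and check.

```bash
python3 - <<'E'
from m import *
push(57,58.8,speed=.03)
r.line_to(tcp(58.8,back=.012),speed=.06)
c=np.array(r.observe()["ee_pos"]); r.line_to([c[0],c[1],.45],speed=.2)
q=r.inverse_kinematics([.45,.35,.45],ROT)
r.reach([.40,.40,.45],[-np.pi/2,0,.8]); r.wait(.3)
f,s,t=measure("p3",2*np.pi,True)
a=cv2.imread("pics/p3.png"); b=cv2.resize(t["pixels"][155:235,265:390],None,fx=3,fy=3,interpolation=2)[:,:240]
im=np.zeros((600,800,3),np.uint8); im[:,:560]=a; im[:240,560:]=b; cv2.imwrite("pics/fin.png",im)
for q in("stem_tip","vial_a","weight_a","tape_a"): print(q,[(np.round(d["extent"]),round(d["confidence"],2)) for p in(s,t) for d in r.look_for(p,q)[:1]])
w=cloud(t); h,ex,ey=axes(f); d=w-h
m=(d[...,2]>.085)&(d[...,2]<.107)&(np.hypot(d@ex,d@ey)<.03); print("cap xy rel hub",m.sum(),np.median((d@ey)[m]),np.median((d@ex)[m]),np.nanmax(d[...,2][m]))
w=cloud(s); d=w-h; m=(d[...,2]>.075)&(d[...,2]<.107)&(np.hypot(d@ex,d@ey)<.03); print("scene",m.sum(),np.median((d@ey)[m]),np.median((d@ex)[m]))
E
```

```text
[(57, [-0.2, 0.3, -0.4]), (59, [-0.0, 1.3, 1.0])]
p3 20.4167 [array([5.5570e-01, 5.6000e-03, 2.5280e-01, 6.2665e+00]), np.int64(461), array([  0, 108, 132,  61,  41, 119]), np.float64(0.9735)]
p3 20.4167 [array([5.5660e-01, 2.9000e-03, 2.5260e-01, 6.2626e+00]), np.int64(248), array([ 0, 79, 43,  0, 54, 72]), np.float64(1.4733)]
p3 both [array([5.5600e-01, 4.9000e-03, 2.5230e-01, 6.2659e+00]), np.int64(702), array([  0, 184, 173,  61,  94, 190]), np.float64(1.2746)]
stem_tip [(array([322., 178.,   6.,  22.]), 0.48), (array([338., 190.,   7.,   9.]), 0.39)]
vial_a [(array([274., 225.,  10.,  15.]), 0.47)]
weight_a [(array([378., 297.,   8.,  10.]), 0.49)]
tape_a [(array([286., 215.,  20.,  24.]), 0.6), (array([268., 178.,  23.,  24.]), 0.59)]
cap xy rel hub 47 0.0010956652237598923 -0.0012111853294874458 0.10649772285417927
scene 133 -0.0012022721017710544 -0.0045872430694134944
```

View pics/fin.png

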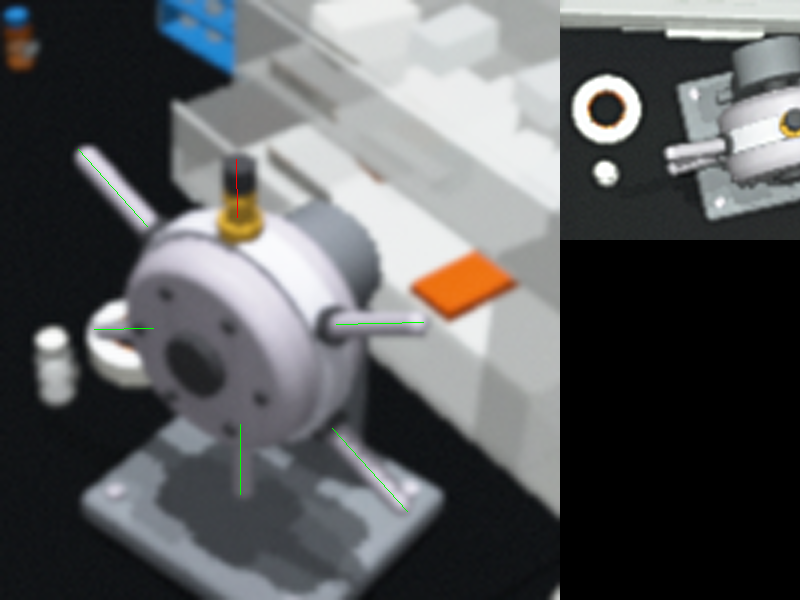

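The stem is upright to about 1° (q=6.266), and the stand and small items have not moved. There is plenty of time, so I'll add one small nudge of about 0.9° on the same spoke.

```bash
python3 - <<'E'
from m import *
c=tcp(59,back=.012)
r.reach([c[0],c[1],.45],ROT)
r.line_to(c,speed=.15,until_force=8)
push(58.5,59.7,speed=.03)
r.line_to(c,speed=.06); r.line_to([c[0],c[1],.45],speed=.2)
r.reach([.40,.40,.45],[-np.pi/2,0,.8]); r.wait(.3)
f,s,t=measure("p4",2*np.pi); measure("p4b",2*np.pi)
print("err deg",np.degrees(f[3]-2*np.pi))
a=dict(np.load("scene0.npz")); b=dict(np.load("top0.npz"))
for x,y,l in((a,s,(375,290,395,310)),(a,s,(270,222,284,242)),(b,t,(265,175,292,222))):
    i=[p["pixels"][l[1]:l[3],l[0]:l[2]] for p in(x,y)]; print(cv2.absdiff(*i).mean())
E
```

```text
[(58, [0.3, 0.3, 0.7]), (60, [-0.5, 0.6, 1.1])]
p4 28.4917 [array([5.5580e-01, 5.6000e-03, 2.5140e-01, 6.2831e+00]), np.int64(474), array([  0, 111, 133,  59,  49, 122]), np.float64(0.9242)]
p4 28.4917 [array([5.5670e-01, 3.0000e-03, 2.5260e-01, 6.2824e+00]), np.int64(247), array([ 0, 77, 42,  0, 57, 71]), np.float64(1.4841)]
p4 both [array([5.5610e-01, 4.9000e-03, 2.5130e-01, 6.2837e+00]), np.int64(717), array([  0, 187, 174,  59, 103, 194]), np.float64(1.2438)]
p4b 28.5917 [array([5.5580e-01, 5.7000e-03, 2.5190e-01, 6.2838e+00]), np.int64(473), array([  0, 110, 133,  60,  49, 121]), np.float64(0.9093)]
p4b 28.5917 [array([5.5700e-01, 3.0000e-03, 2.5430e-01, 6.2818e+00]), np.int64(251), array([ 0, 80, 42,  0, 57, 72]), np.float64(1.5242)]
p4b both [array([5.5620e-01, 4.9000e-03, 2.5210e-01, 6.2842e+00]), np.int64(717), array([  0, 188, 174,  60, 105, 190]), np.float64(1.2691)]
err deg 0.029689766093046008
0.9308333333333333
0.8297619047619048
1.1103230890464932
```

```bash
python3 -c "
from station import r
print(r.sign_off())"
```

```text
the job is handed in; nothing more can be done
None
```

The valve stem now points straight up, and the job is handed in at about 29 s of the 58 s allowed. I turned the drum about +124° by pushing two spokes one after the other with the closed fingertips, then gave the second spoke two small finishing nudges. The arm is clear of everything.

- **Stem angle:** the last fits gave q = 6.283–6.284, within about 0.1° of upright. Two measurements 0.1 s apart agreed, so the drum is standing still.
- **Stand:** its fitted position is unchanged to within about 1 mm.
- **Vial, weight and tape:** image patches around them match the first pictures apart from noise. In the last detector run the vial and weight were each found in only one view.
- **Forces:** readings between pushing steps stayed within about 1 N, and no force stop triggered. The fingers were never brought near the stem.

The first finishing nudge left the stem about 1° short, and the second nudge corrected that. The two cameras' hub estimates differ by about 3 mm in y, roughly in line with the stated calibration error.

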